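# Load a painted tile into a tile easel and shut the keeper

### The arm

A 7-joint arm with a two-finger parallel gripper is mounted at the origin on the work surface. World frame = base frame: x ahead of the robot, y to its left, z up, the work surface at z = 0. Lengths are in m, angles in rad, forces in N, time in s.
With the tool pointing down it reaches from about 0.425 to 0.875 m from the base axis. Payload 4.7 kg.
Tool frame: the origin (TCP) lies between the finger pads; the fingertips stand 17 mm ahead of it and the grasp point (between the pads) lies 2 mm behind it; z points along the fingers, y is the direction in which the jaws open and shut (so a half turn about z gives the same grasp; the last joint's range is limited). The gripper opens to 87 mm and grips with 3 to 60 N. Pads are 19 mm wide; open, the fingers measure 117 mm over their backs; the gripper's body (75 mm by 190 mm) begins 51 mm behind the grasp point.
Start: joints at [-1.29, 0.321, -0.07, 1.45, 0.023, 1.371, -0.057], TCP at [0.171, 0.627, 0.201] pointing down, gripper open.
Joint ranges: [-2.86, 2.86], [-0.3, 2.09], [-1.38, 1.24], [0.06, 2.45], [-1.56, 4.7], [0.09, 2.05], [-2.69, 2.69]. Speed limits (rad/s): [2.57, 2.57, 3.14, 3.14, 3.14, 3.14, 3.14].

### API

Orientations are given as a unit quaternion [w, x, y, z].
In Python, from workcell import ctrl, cams, workorder, sensors gives the robot as it stands. The module is installed in compiled form; this text tells all that it offers. Calls block until the motion is done:
- ctrl.move_pose(position, orientation): joint-space move of the TCP to a pose.
- ctrl.move_linear(position, speed=0.15, frame=None, force_limit=None): straight line of the TCP; frame=None keeps the orientation; speed is the mean speed in m/s. With force_limit (N) it stops when the force on the tool has changed by that much, and returns True; else False.
- ctrl.move_j(angles): joint-space move.
- ctrl.move_gripper(opening, newtons=None): finger opening in m; newtons is the grip in N (None keeps the last); returns when the fingers have stopped.
- ctrl.hold(seconds).
- ctrl.ik(position, orientation): joint angles nearest the present ones, or None.
- cams.read_camera(name): name is "side" or "top" or "wrist"; returns the picture (480x640x3 uint8, blue, green, red); there is no depth.
- cams.camera_info(name): a dict with "K" (3x3 intrinsics, pixels), "extrinsics" (4x4, takes a point from camera to world coordinates). Camera axes: x right, y down, z forward; pixel columns grow to the right and rows downward; lengths in m; the calibration is good to about 2 mm. A picture is of the moment at which its call begins: read the wrist's pose just before it. camera_info takes no time and is no camera call; for the wrist camera it gives the pose at the moment of the call.
A pose or a line that the arm cannot do raises ctrl.IKError and nothing moves.
- workorder.hand_in(): hands the job in, once; it reports no verdict.
Readings, each from a call of its own:
- sensors.get_time_s(): time.
- sensors.get_qpos(): joint angles.
- sensors.get_qvel(): joint speeds.
- sensors.get_joint_torque(): joint torques, N m.
- sensors.get_tcp_pos(): TCP position.
- sensors.get_ee_rot(): TCP orientation.
- sensors.get_ft_force(): force on the tool from outside, world axes, zero at the start.
- sensors.get_moment(): the same for the moment, N m.
- sensors.get_width(): finger opening in m.
Only numpy, scipy, OpenCV 4.12 (cv2) and the standard library are available. Lean on these libraries where they do the work, as an engineer would, in place of code of your own. Each camera call takes 0.05 s, during which the arm holds its last target. There are 200 camera calls.

### The job

Take the blue-banded tile from the drying rack and gently set its lower edge into the easel's slot with the tile leaning towards the open front, clear of the two orange claws; then, with the keeper still open, tip it up under the claws and a little past upright, so that it rests back against both metal posts. Then swing the yellow keeper fully shut in front of it and let go, leaving the other tiles, the brush jar and the mug where they are.

Things in the scene. Friction and masses are not known exactly. Their poses are not given: they have to be found in the camera images.
- easel: Fixed tile easel: grey base 14 mm high, x -80..+55, y -100..+100 mm. Origin on the table under the line where the posts' front faces meet the slot floor; x to its back (open front is -x, roughly towards the robot), y along the slot, z up. The points below give its parts in this frame, in mm
- slot (a point): Middle of the slot's floor (easel x -7.5, y 0, z 14). Slot 15 wide between the front lip (x -21..-15, top z 20) and the back wall (x 0..8, top z 24); end cheeks with inner faces at y +-66, top z 34
- claws (a point): Point half-way between the two orange claws (y +-46, 12 wide; x -12..+26, z 119..125), which overhang the slot so that the tile cannot be lowered in upright. They top two aluminium posts (y +-46, 12 wide, 8 thick) that rise behind the slot from x 0, leaning back 0.14 rad; a tile pushed upright stays leaning on them
- prongs (a point): Point half-way between the tips of two orange prongs (y +-30, 10 wide, 6 thick) that slope up and forward from the lip at 0.61 rad from vertical to x -38, z 53. A tile standing in the slot and let go leaning forward stays on them, 0.6 to 0.7 rad from vertical
- keeper (a joint): Angle q (rad) of the yellow keeper bar: 0 shut (along the slot, in front of the tile; hard stop), 1.57 straight out of the front, limit 1.8. Upright hinge axis at easel x -24, y +90 mm; the bar points along (-sin q, -cos q) in easel x, y. Bar 10 thick, 125 long from the axis, z 64..80. Friction holds it; about 1 N near its end moves it
- keeper_pin (a point): Middle of the keeper's upright black pin, 12 mm diameter, standing on the bar 119 mm from the hinge axis; this point is at z 98, the pin's top at z 117
- tile_mid (a point): Centre of the white tile with blue bands: 8 mm thick (its x), 120 wide (its y), 100 high (its z, upright). Both faces alike, either may face front. About 0.2 kg. Stands loosely in one of the rack's three slots
- tile_foot (a point): Middle of the lower edge of the blue-banded tile, 50 mm below its centre
- tile_top (a point): Middle of the upper edge of the blue-banded tile, 50 mm above its centre
- rack: Fixed pale wooden drying rack, 160 (x) x 140 (y) x 30 mm high, origin centre of its underside; three 11 mm wide slots along its y at x -50, 0, +50, floor at z 10, 20 mm deep. Each holds one tile
- plain_tile_mid (a point): Centre of the plain white tile, same size, standing in the rack: leave it
- clay_tile_mid (a point): Centre of the terracotta-coloured tile, same size, standing in the rack: leave it
- brush_jar: White jar with brushes standing in it, 70 mm diameter, 190 mm high overall, origin at the underside: leave it
- mug: White mug, 76 mm diameter, 85 high, handle on its +y side, origin at the underside: leave it
Mind the look-alikes: they are no part of the job. Several things have the shape of the easel; the one meant has the colours described above. Leave any turquoise look-alike of the part that bears tile_mid alone.

How it is judged:
By the outcome, as a careful person would: the job done as asked, in the order asked, and still so for the second after the job is handed in, with the robot touching nothing.
It also fails if it takes over 72 s, if anything falls off the work surface, if the arm or the gripper's body presses on something with over 40 N, if the wrist force passes 120 N, or if a joint passes its speed limit or range.

## Working session

There is one attempt and no reset: what is moved stays moved. The work goes in short steps, each a Python script; the robot and the scene stay as the last script left them, time stands still between calls to the robot, and variables do not carry over. Pictures are saved under pics/ and viewed, about 8 in all and at most 12, crops included, and the job is handed in when it is done.

```bash
mkdir -p pics; ls; python3 - <<'E'
from workcell import ctrl,cams,sensors
import cv2,numpy as np
np.set_printoptions(precision=4,suppress=True)
for n in ["side","top","wrist"]:
    i=cams.camera_info(n); print(n,i["K"],i["extrinsics"])
    cv2.imwrite(f"pics/{n}0.png",cams.read_camera(n))
print(sensors.get_time_s(),sensors.get_ee_rot(),sensors.get_width())
E
```

```text
pics
side [[496.2089   0.     330.3098]
 [  0.     496.2089 240.5271]
 [  0.       0.       1.    ]] [[ 0.8295 -0.3331  0.4483  0.2464]
 [-0.5584 -0.4847  0.6732 -0.6246]
 [-0.007  -0.8087 -0.5881  0.6715]
 [ 0.      0.      0.      1.    ]]
top [[518.4558   0.     321.2745]
 [  0.     518.4558 245.8102]
 [  0.       0.       1.    ]] [[ 0.0225 -0.9898  0.1408  0.5127]
 [-0.9996 -0.0244 -0.0119  0.0201]
 [ 0.0152 -0.1404 -0.99    1.0876]
 [ 0.      0.      0.      1.    ]]
wrist [[399.7581   0.     323.1485]
 [  0.     399.7581 240.7535]
 [  0.       0.       1.    ]] [[ 0.2642  0.9225  0.2815  0.0944]
 [ 0.9645 -0.2521 -0.0789  0.6485]
 [-0.0018  0.2923 -0.9563  0.3825]
 [ 0.      0.      0.      1.    ]]
0.15 [-0.0001  0.133   0.9911 -0.0007] 0.08682665263434704
```

View pics/top0.png

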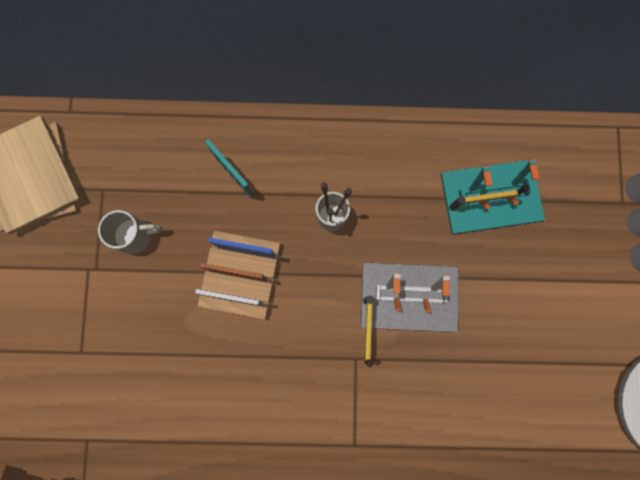

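View pics/side0.png

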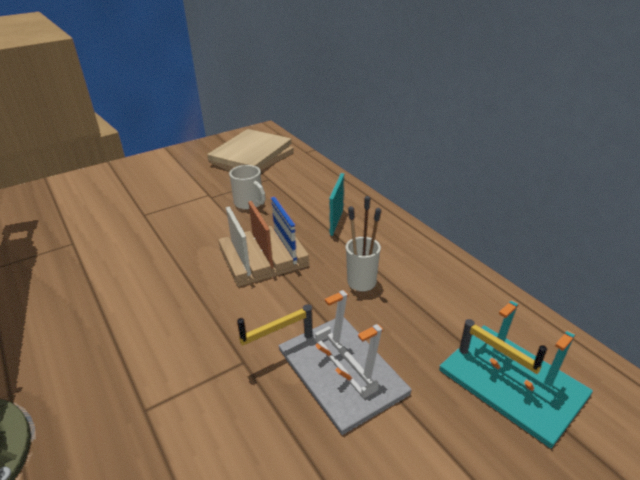

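The top view shows the grey easel at about (410,297) with its front facing down in the image and the keeper open (pin near 370,300 and 370,362). The rack is at (240,275), and the blue-banded tile stands in its back slot at (241,245). The side view agrees: blue tile at (284,230), easel at (345,365).

```bash
cat > h.py <<'E'
import numpy as np,cv2
from scipy.spatial.transform import Rotation as R
from workcell import ctrl,cams,sensors,workorder
np.set_printoptions(precision=4,suppress=True)
def ray(info,uv):
    K,E=np.array(info["K"]),np.array(info["extrinsics"])
    d=np.linalg.inv(K)@np.array([uv[0],uv[1],1.]); d=E[:3,:3]@d
    return E[:3,3],d/np.linalg.norm(d)
def onz(info,uv,z):
    o,d=ray(info,uv); return o+d*(z-o[2])/d[2]
def proj(info,p):
    K,E=np.array(info["K"]),np.array(info["extrinsics"])
    q=K@(E[:3,:3].T@(np.array(p)-E[:3,3])); return q[:2]/q[2]
def mask(im,name):
    h=cv2.cvtColor(im,cv2.COLOR_BGR2HSV)
    lo,hi=dict(blue=((110,120,60),(130,255,255)),orange=((3,190,150),(12,255,255)),yellow=((20,170,120),(32,255,255)),
      turq=((80,100,60),(100,255,255)),grey=((0,0,70),(179,40,170)))[name]
    return cv2.inRange(h,np.array(lo),np.array(hi))
def blobs(m,amin=15):
    n,l,s,c=cv2.connectedComponentsWithStats(m)
    return [(c[i],s[i],l==i) for i in range(1,n) if s[i,4]>=amin]
E
python3 - <<'E'
from h import *
im=cv2.imread("pics/top0.png"); t=cams.camera_info("top")
for n in ["blue","orange","yellow","grey"]:
    for c,s,l in blobs(mask(im,n)):
        r=cv2.minAreaRect(np.argwhere(l)[:,::-1].astype(np.float32))
        print(n,c,s,np.round(r[1],1),"corners",np.round(cv2.boxPoints(r),1).tolist())
a=cv2.resize(im[215:330,180:300],None,fx=5,fy=5,interpolation=cv2.INTER_CUBIC)
b=cv2.resize(im[250:375,345:470],None,fx=4.6,fy=4.6,interpolation=cv2.INTER_CUBIC)
a=cv2.resize(a,(400,383));b=cv2.resize(b,(400,400))[:383]
cv2.imwrite("pics/crop.png",np.hstack([a,b]))
E
```

```text
blue [239.7107 245.4793] [209 238  63  15 242] [63.   4.2] corners [[208.6999969482422, 241.8000030517578], [209.39999389648438, 237.6999969482422], [271.29998779296875, 249.39999389648438], [270.5, 253.5]]
grey [633.5512 187.9637] [626 174  14  29 303] [28. 13.] corners [[626.0, 174.0], [639.0, 174.0], [639.0, 202.0], [626.0, 202.0]]
grey [334.5528 200.187 ] [327 192  17  20 123] [19.3 15.2] corners [[326.79998779296875, 193.0], [341.70001220703125, 189.89999389648438], [345.70001220703125, 208.6999969482422], [330.79998779296875, 211.89999389648438]]
grey [331.8107 213.9668] [316 195  34  32 391] [33.2 29.9] corners [[314.1000061035156, 224.0], [317.79998779296875, 194.39999389648438], [350.79998779296875, 198.5], [347.1000061035156, 228.10000610351562]]
grey [634.3611 222.1111] [628 209  12  27 252] [26. 11.] corners [[628.0, 209.0], [639.0, 209.0], [639.0, 235.0], [628.0, 235.0]]
grey [125.9739 229.6246] [ 98 211  62  39 690] [57.2 38.3] corners [[91.80000305175781, 238.60000610351562], [107.19999694824219, 203.60000610351562], [159.60000610351562, 226.6999969482422], [144.10000610351562, 261.70001220703125]]
grey [635.3046 256.6802] [630 244  10  27 197] [26.  9.] corners [[630.0, 244.0], [639.0, 244.0], [639.0, 270.0], [630.0, 270.0]]
grey [410.2679 297.2821] [ 361  263   98   69 5249] [97.4 65.3] corners [[359.70001220703125, 327.6000061035156], [362.5, 262.3999938964844], [459.79998779296875, 266.6000061035156], [457.0, 331.79998779296875]]
grey [234.5 300. ] [222 298  26   5  26] [25.3  0.9] corners [[222.0, 298.20001220703125], [222.10000610351562, 297.29998779296875], [247.0, 301.79998779296875], [246.89999389648438, 302.70001220703125]]
grey [626.3629 400.1559] [619 359  21  88 372] [87. 20.] corners [[619.0, 359.0], [639.0, 359.0], [639.0, 446.0], [619.0, 446.0]]
```

View pics/crop.png

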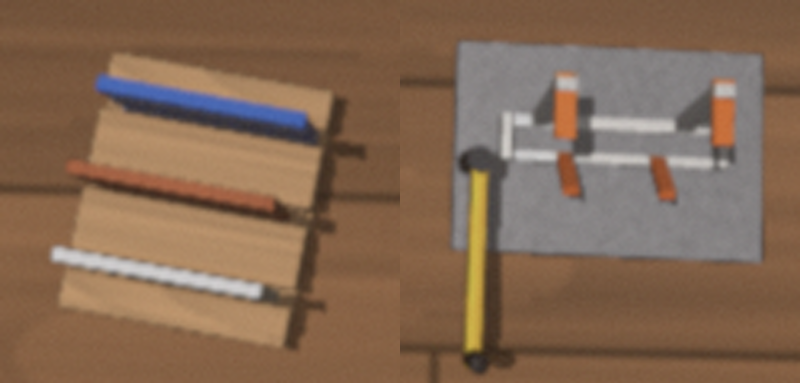

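The crop shows the bright-blue top edge running from about (210,240) to (272,252) in full-image pixels, with a darker side face below it. On the easel it shows the orange claws and prongs, and the keeper pointing straight out with its pin top at about (369,362).

```bash
cat > m.py <<'E'
from h import *
im=cv2.imread("pics/top0.png"); t=cams.camera_info("top")
c=np.array([[362.5,262.4],[459.8,266.6],[457.,331.8],[359.7,327.6]])
c+= 0.5*np.sign(c-c.mean(0))
W=np.array([onz(t,p,.014) for p in c]); print(W)
print("size",np.linalg.norm(W[1]-W[0]),np.linalg.norm(W[2]-W[1]))
ctr=W.mean(0); ey=(W[0]-W[1])+(W[3]-W[2]); ex=(W[0]-W[3])+(W[1]-W[2])
yaw=(np.arctan2(ey[1],ey[0])-np.pi/2+np.arctan2(ex[1],ex[0]))/2
Re=R.from_euler('z',yaw).as_matrix(); o=ctr-Re@[-.0125,0,.014]; o[2]=0
print("easel",o,yaw)
for n,p in dict(clawL=[-.012,.046,.125],clawR=[-.012,-.046,.125],prongL=[-.038,.03,.053],prongR=[-.038,-.03,.053],hinge=[-.024,.09,.08],pin=[-.143,.09,.117]).items():
    print(n,proj(t,o+Re@p))
h=cv2.cvtColor(im,cv2.COLOR_BGR2HSV)
print(h[287,397],h[305,397],h[335,369])
print("tilecol",[im[y,241].tolist() for y in range(238,252)])
b=im.astype(int); m=((b[...,0]>140)&(b[...,0]-b[...,2]>80)&(b[...,0]-b[...,1]>70)).astype(np.uint8); m[:, :200]=0; m[:,280:]=0
q=cv2.minAreaRect(np.argwhere(m)[:,::-1].astype(np.float32)); print(q); bp=cv2.boxPoints(q)
T=np.array([onz(t,p,.11) for p in bp]); print(T,T.mean(0),np.linalg.norm(T[1]-T[0]),np.linalg.norm(T[2]-T[1]))
# rack via wood-coloured corners read off the crop
k=np.array([[108,52],[332,93],[292,349],[59,305]])/np.array([400/120,383/115])+[180,215]
Wr=np.array([onz(t,p,.03) for p in k]); print("rack",Wr,Wr.mean(0)); e=(Wr[0]-Wr[1])+(Wr[3]-Wr[2]); f=(Wr[0]-Wr[3])+(Wr[1]-Wr[2])
print("yaw from y,x",np.arctan2(e[1],e[0])-np.pi/2,np.arctan2(f[1],f[0]),np.linalg.norm(e)/2,np.linalg.norm(f)/2)
E
python3 m.py
```

```text
[[ 0.6335 -0.0784  0.014 ]
 [ 0.6297 -0.2841  0.014 ]
 [ 0.493  -0.2762  0.014 ]
 [ 0.4971 -0.0743  0.014 ]]
size 0.2056797076716466 0.13686908886075655
easel [ 0.5758 -0.1786  0.    ] -0.031662144668023876
clawL [396.1175 292.5943]
clawR [445.5222 295.3223]
prongL [397.9781 307.9947]
prongR [428.0872 309.6506]
hinge [369.593  298.7307]
pin [369.1013 362.9785]
[ 12 176 199] [ 11 178 143] [ 22 165 202]
tilecol [[105, 143, 180], [105, 143, 181], [102, 141, 180], [108, 145, 183], [123, 138, 166], [156, 117, 121], [175, 106, 84], [177, 101, 73], [173, 101, 75], [146, 88, 69], [105, 73, 63], [72, 58, 58], [60, 53, 54], [60, 54, 58]]
((239.60398864746094, 244.92799377441406), (60.01607131958008, 2.504396438598633), 10.30484676361084)
[[0.6561 0.2204 0.11  ]
 [0.6608 0.2198 0.11  ]
 [0.643  0.1069 0.11  ]
 [0.6383 0.1076 0.11  ]] [0.6495 0.1637 0.11  ] 0.004795057845134895 0.1142968484016126
rack [[0.6892 0.2327 0.03  ]
 [0.6669 0.0934 0.03  ]
 [0.5097 0.1123 0.03  ]
 [0.533  0.2542 0.03  ]] [0.5997 0.1731 0.03  ]
yaw from y,x -0.16026586516676877 -0.12814710107328944 0.14242074833909002 0.15799686871333393
```

```bash
cat >> h.py <<'E'
EO=np.array([.5758,-.1786,0]); EY=-.0317
RE=R.from_euler('z',EY).as_matrix()
S=-1  # sign of tool y along tile normal
L=0.082 # foot->TCP along tile
def quat(n,u):
    y=S*n; z=-u; m=np.stack([np.cross(y,z),y,z],1)
    q=R.from_matrix(m).as_quat(); return np.r_[q[3],q[:3]]
def lean(th,foot,lift=0.,l=None):
    """tile foot mid (easel x,z) with forward lean th, lifted along tile axis; -> TCP pos, quat"""
    u=np.array([-np.sin(th),0,np.cos(th)]); n=np.array([np.cos(th),0,np.sin(th)])
    p=np.array([foot[0],0,foot[1]])+u*((L if l is None else l)+lift)
    return EO+RE@p, quat(RE@n,RE@u)
def yawq(a): return quat(np.array([np.cos(a),np.sin(a),0]),np.array([0,0,1.]))
E
python3 - <<'E'
import h; from h import *
m=R.from_quat(np.roll(sensors.get_ee_rot(),-1)).as_matrix(); print(m)
for s in (1,-1):
    h.S=s
    for nm,(p,q) in dict(hover=([.6495,.1637,.22],yawq(-.155)),grasp=([.6495,.1637,.092],yawq(-.155)),pre=lean(.5,(-.005,.016),.15),low=lean(.5,(-.005,.016)),mid=lean(.2,(-.005,.016)),back=lean(-.14,(-.005,.015)),up=lean(-.14,(-.005,.015),.12)).items():
        print(s,nm,p,ctrl.ik(np.array(p),q))
    for qk in (1.57,.8,0):
        d=np.array([-np.sin(qk),-np.cos(qk),0]);v=np.array([np.cos(qk),-np.sin(qk),0])
        p=EO+RE@(np.array([-.024,.09,.103])+.119*d-.0155*v)
        for f in (1,-1): print(s,"push",qk,f,p,ctrl.ik(p,quat(RE@(f*d),np.array([0,0,1.]))))
E
```

```text
[[-0.9646  0.2636 -0.0003]
 [ 0.2636  0.9646 -0.0014]
 [-0.0001 -0.0015 -1.    ]]
1 hover [0.6495, 0.1637, 0.22] [-0.6965  0.3867  0.5558  1.3874 -0.2025  1.4242 -0.2994]
1 grasp [0.6495, 0.1637, 0.092] [-0.6807  0.4656  0.5236  1.5458 -0.2437  1.1957 -0.2686]
1 pre [ 0.4596 -0.1749  0.2196] None
1 low [ 0.5315 -0.1772  0.088 ] [-0.4623 -0.182   0.8124  2.2749 -0.0599  0.519   0.387 ]
1 mid [ 0.5545 -0.1779  0.0964] [-0.7611  0.2039  1.1726  1.967  -0.3228  0.9277  0.5277]
1 back [ 0.5822 -0.1788  0.0962] [-0.4592  0.5806  0.9664  1.5784 -0.4204  1.3665  0.5402]
1 up [ 0.599  -0.1793  0.215 ] [ 0.0085  0.3817  0.3018  1.3698 -0.0743  1.5417  0.2728]
1 push 1.57 1 [ 0.4362 -0.0687  0.103 ] None
1 push 1.57 -1 [ 0.4362 -0.0687  0.103 ] [-0.727  -0.104   0.7952  2.0905  0.0822  1.1253 -0.0009]
1 push 0.8 1 [ 0.4563 -0.1566  0.103 ] [-0.7482  0.0318  1.0542  2.0081 -0.0307  1.118  -2.0832]
1 push 0.8 -1 [ 0.4563 -0.1566  0.103 ] [-0.7672  0.0323  1.0742  2.0084 -0.0316  1.118   1.0597]
1 push 0 1 [ 0.5354 -0.2063  0.103 ] [-0.4638  0.3237  0.933   1.7948 -0.282   1.1644 -1.0449]
1 push 0
[... 506 characters left out ...]
-0.1788  0.0962] [-0.5132  0.6312  1.0654  1.58   -0.489   1.3888 -2.55  ]
-1 up [ 0.599  -0.1793  0.215 ] [-0.48    0.5571  1.0648  1.3885 -0.4125  1.5932 -2.612 ]
-1 push 1.57 1 [ 0.4362 -0.0687  0.103 ] [-0.727  -0.104   0.7952  2.0905  0.0822  1.1253 -0.0009]
-1 push 1.57 -1 [ 0.4362 -0.0687  0.103 ] None
-1 push 0.8 1 [ 0.4563 -0.1566  0.103 ] [-0.7672  0.0323  1.0742  2.0084 -0.0316  1.118   1.0597]
-1 push 0.8 -1 [ 0.4563 -0.1566  0.103 ] [-0.7482  0.0318  1.0542  2.0081 -0.0307  1.118  -2.0832]
-1 push 0 1 [ 0.5354 -0.2063  0.103 ] [-0.5312  0.3572  1.0268  1.7965 -0.3303  1.1745  2.1369]
-1 push 0 -1 [ 0.5354 -0.2063  0.103 ] [-0.4638  0.3237  0.933   1.7948 -0.282   1.1644 -1.0449]
```

```bash
sed -i 's/^S=-1/S=1/' h.py; python3 - <<'E'
from h import *
ctrl.move_j(ctrl.ik(np.array([.6495,.1637,.24]),yawq(-.155))); ctrl.move_gripper(.045,20)
i=cams.camera_info("wrist"); im=cams.read_camera("wrist"); cv2.imwrite("pics/w1.png",im)
print(sensors.get_time_s(),sensors.get_tcp_pos(),i["extrinsics"])
for s in (.06,-.06): print(proj(i,[.6495-np.sin(-.155)*s*1,.1637+s*np.cos(.155),.11]))
print([ (k,ctrl.ik(*v)) for k,v in dict(A=lean(.3,(-.035,.15)),B=lean(.5,(-.005,.016),.05),up=(np.array([.6495,.1637,.27]),yawq(-.155)),mid=(np.array([.53,.0,.27]),yawq(-.09))).items()])
E
```

```text
3.5333 [0.6495 0.1637 0.24  ] [[ 0.9879 -0.1483 -0.0451  0.6625]
 [-0.155  -0.9448 -0.2887  0.2437]
 [ 0.0002  0.2922 -0.9564  0.4222]
 [ 0.      0.      0.      1.    ]]
[322.3953 147.4866]
[322.5622 292.1494]
[('A', array([-0.5661, -0.2585,  0.7894,  1.9524,  0.1398,  1.0798,  0.1541])), ('B', array([ 0.0842, -0.2292,  0.2988,  2.2567, -0.1726,  0.6404,  0.4742])), ('up', array([-0.696 ,  0.3741,  0.5671,  1.305 , -0.1979,  1.5179, -0.3052])), ('mid', array([-0.6782,  0.028 ,  0.6474,  1.6606, -0.017 ,  1.4587, -0.1192]))]
```

View pics/w1.png

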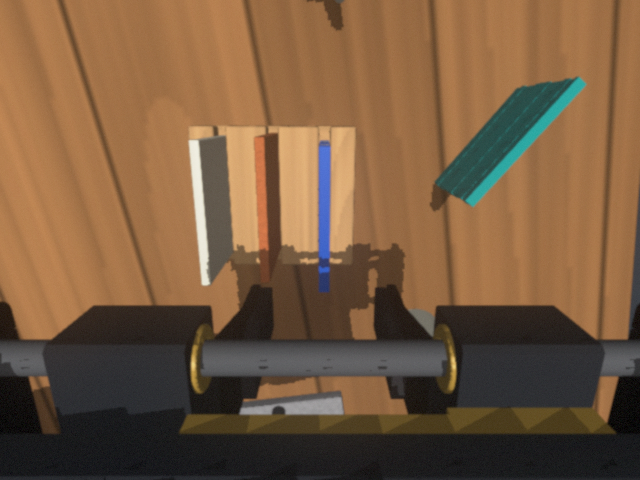

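The wrist view shows the blue tile's top edge from (325,147) to (324,291). The prediction was column 322.5, rows 147–292, so the estimate holds to about 1.5 mm. Grasping next.

```bash
python3 - <<'E'
from h import *
n=np.array([np.cos(.155),-np.sin(.155),0]); p=np.array([.6495,.1637,0])+.0013*n; q=yawq(-.155)
print(ctrl.move_linear(p+[0,0,.092],speed=.1,frame=q,force_limit=8))
ctrl.move_gripper(.0,20); f0=sensors.get_ft_force(); print(sensors.get_width(),sensors.get_tcp_pos(),f0)
ctrl.move_linear(p+[0,0,.125],speed=.06); ctrl.move_linear(p+[0,0,.27],speed=.15)
print(sensors.get_width(),sensors.get_ft_force())
i=cams.camera_info("wrist"); cv2.imwrite("pics/w2.png",cams.read_camera("wrist")); im=cams.read_camera("side"); cv2.imwrite("pics/s2.png",im)
s=cams.camera_info("side")
print(sensors.get_time_s(),sensors.get_tcp_pos()); P=sensors.get_tcp_pos(); y=np.array([.154,.988,0])
for a in(.06,-.06):
  for b in(.018,-.082): print(proj(s,P+a*y+[0,0,b]),proj(i,P+a*y+[0,0,b]))
cv2.imwrite("pics/c2.png",np.hstack([cv2.resize(im[60:300,180:420],(400,400)),cv2.resize(cv2.imread("pics/w2.png")[:,80:560],(400,400))]))
E
```

```text
False
0.0002881979548356254 [0.6508 0.1635 0.092 ] [ 0.0919  0.0143 -0.1882]
0.0005250739073942424 [ 1.015  -0.3272 -0.6035]
8.0833 [0.6502 0.1635 0.2686]
[265.6954 120.732 ] [321.6776 172.6093]
[269.679  166.0619] [322.481  152.5218]
[287.5728 144.2466] [322.1762 415.9175]
[290.5741 192.3168] [322.7214 319.0945]
```

View pics/c2.png

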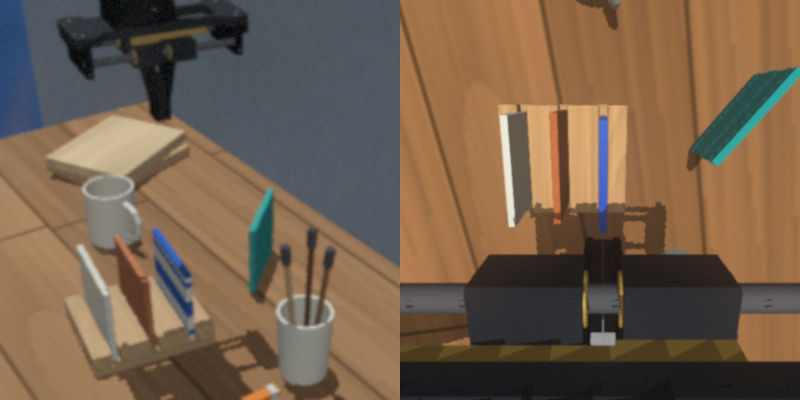

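The grasp missed: the fingers closed on nothing and the tile is still in the rack. I'll check the tile's position by casting rays across two views.

```bash
python3 - <<'E'
from h import *
s=cams.camera_info("side"); w=cams.camera_info("wrist"); P=sensors.get_tcp_pos()
top=np.array([.6508,.1635,.11]); y=np.array([.154,.988,0])
for a in(.06,-.06):
  for z in(.11,.01): print("side pred",a,z,proj(s,top*[1,1,0]+a*y+[0,0,z]))
print("tip proj",proj(w,P-[0,0,.017]),proj(s,P-[0,0,.017]), w["extrinsics"])
print(R.from_quat(np.roll(sensors.get_ee_rot(),-1)).as_matrix(),P)
for n in ("side0","s2"):
    im=cv2.imread(f"pics/{n}.png"); b=blobs(mask(im,"blue")[180:280,250:310].copy(),8)
    print(n,[(c+[250,180],st[:4]+[250,180,0,0],st[4]) for c,st,l in b])
for n in ("w1","w2"):
    im=cv2.imread(f"pics/{n}.png"); print(n,[(c,st) for c,st,l in blobs(mask(im,"blue"))])
a=cv2.imread("pics/side0.png")[180:300,210:330]; b=cv2.imread("pics/s2.png")[100:220,220:340]
cv2.imwrite("pics/c3.png",np.hstack([cv2.resize(a,(400,400)),cv2.resize(b,(400,400))]))
E
```

```text
side pred 0.06 0.11 [272.6681 197.3852]
side pred 0.06 0.01 [275.931  234.6529]
side pred -0.06 0.11 [292.8773 225.2117]
side pred -0.06 0.01 [295.2876 264.0376]
tip proj [322.313  276.8397] [277.4104 148.9239] [[ 0.9879 -0.1476 -0.0472  0.6636]
 [-0.155  -0.9446 -0.2893  0.2436]
 [-0.0019  0.2932 -0.9561  0.4507]
 [ 0.      0.      0.      1.    ]]
[[ 0.1544  0.988  -0.0021]
 [ 0.988  -0.1544 -0.0007]
 [-0.001  -0.002  -1.    ]] [0.6502 0.1635 0.2686]
side0 [(array([276.5333, 201.4667]), array([272, 197,  10,  11]), np.int32(15)), (array([289.9048, 220.8571]), array([285, 213,   9,  14]), np.int32(21)), (array([275.8889, 221.5   ]), array([274, 217,   6,  10]), np.int32(18)), (array([287.3676, 238.4265]), array([279, 226,  16,  24]), np.int32(68))]
s2 [(array([279.5, 210. ]), array([277, 207,   6,   7]), np.int32(8)), (array([288.6176, 220.3235]), array([283, 213,  11,  13]), np.int32(34)), (array([284.2262, 233.9881]), array([274, 218,  21,  32]), np.int32(84))]
w1 [(array([323.93  , 216.9087]), array([ 319,  146,   11,  146, 1358], dtype=int32))]
w2 [(array([323.5361, 207.6402]), array([ 319,  143,   10,  136, 1123], dtype=int32))]
```

View pics/c3.png

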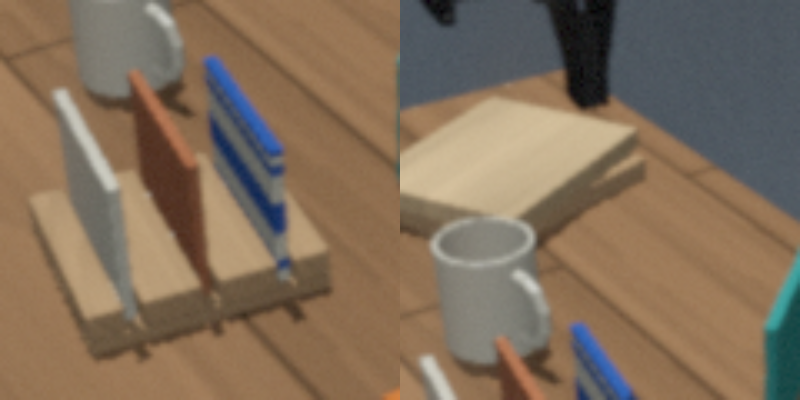

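The tile is where I predicted: side-view corners at (271.5,198) against (272.7,197.4). The gripper's fingertip is not. In the side view it shows at about (276,131), but it should be at (277,149) for a tip 17 mm ahead of the TCP, which puts the fingers roughly 45 mm higher than described. I'll measure the tip by gently touching free table.

```bash
python3 - <<'E'
from h import *
s=cams.camera_info("side");P=sensors.get_tcp_pos()
for z in (-.017,0,.02,.03,.04): print(z,proj(s,P+[0,0,z]))
q=yawq(-.1)
ctrl.move_pose(np.array([.49,.02,.16]),q); 
im=cams.read_camera("side"); P=sensors.get_tcp_pos(); print(P,"tip pred",proj(s,P-[0,0,.017]))
u,v=proj(s,P).astype(int); c=im[max(0,v-110):v+90,u-100:u+100]; cv2.imwrite("pics/c4.png",cv2.resize(c,(600,600))); print("crop origin",u-100,max(0,v-110))
print(ctrl.move_linear([.49,.02,.019],speed=.06,force_limit=4)); print(sensors.get_tcp_pos(),sensors.get_ft_force(),sensors.get_time_s())
im=cams.read_camera("side"); P=sensors.get_tcp_pos();u,v=proj(s,P).astype(int); print("tip pred",proj(s,P-[0,0,.017]),u-100,v-110)
cv2.imwrite("pics/c5.png",np.hstack([cv2.resize(c,(400,400)),cv2.resize(im[v-110:v+90,u-100:u+100],(400,400))]))
E
```

```text
-0.017 [277.4104 148.9239]
0 [276.7908 140.7652]
0.02 [276.0449 130.9439]
0.03 [275.6649 125.9401]
0.04 [275.2801 120.8727]
[0.4917 0.021  0.1611] tip pred [241.2977 259.0491]
crop origin 140 141
False
[0.4902 0.0201 0.0192] [ 0.5137 -0.1571 -0.4734] 11.5917
tip pred [249.2231 318.7028] 148 202
```

View pics/c5.png

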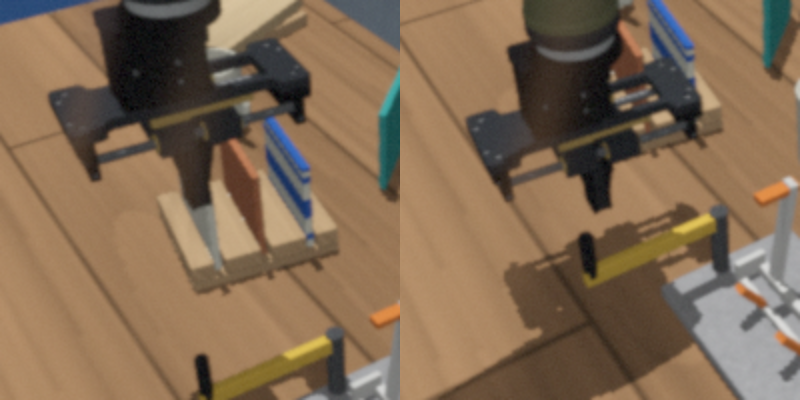

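The tip is at about (248,306), against a prediction of 318.7, and it does not touch the table at TCP z 0.019. I need to know whether this offset lies along the tool or along world z, so I'll tilt the tool and look again.

```bash
python3 - <<'E'
from h import *
s=cams.camera_info("side");P=sensors.get_tcp_pos()
for z in (-.017,0,.01,.02,.03): print("now",z,proj(s,P+[0,0,z]))
print(ctrl.move_linear([.49,.02,-.03],speed=.05,force_limit=4)); print("touch",sensors.get_tcp_pos(),sensors.get_ft_force())
ctrl.move_linear([.49,.02,.12],speed=.2)
th=.6;u=np.array([-np.sin(th),0,np.cos(th)]);n=np.array([np.cos(th),0,np.sin(th)])
ctrl.move_pose(np.array([.52,.02,.12]),quat(n,u))
im=cams.read_camera("side"); P=sensors.get_tcp_pos(); print(P,sensors.get_time_s())
for k in (-.017,.02,.03): print("tool",k,proj(s,P+k*u),"world",proj(s,P-.017*u+[0,0,k+.017]))
a,b=proj(s,P).astype(int); c=im[b-110:b+90,a-100:a+100]; print("origin",a-100,b-110)
cv2.imwrite("pics/c6.png",cv2.resize(c,(600,600)))
E
```

```text
now -0.017 [249.2231 318.7028]
now 0 [248.285  312.1857]
now 0.01 [247.7237 308.2859]
now 0.02 [247.1551 304.3361]
now 0.03 [246.5793 300.3351]
True
touch [ 0.4895  0.0198 -0.0208] [-1.6004 -0.9105  7.4947]Traceback (most recent call last):
  File "<stdin>", line 7, in <module>
workcell.IKError: the arm cannot take that pose within its joint ranges
```

```bash
python3 - <<'E'
from h import *
s=cams.camera_info("side")
for th,x in ((.5,.53),(.5,.58),(.4,.55),(.3,.55)):
    u=np.array([-np.sin(th),0,np.cos(th)]);n=np.array([np.cos(th),0,np.sin(th)])
    if ctrl.ik(np.array([x,.02,.1]),quat(n,u)) is not None: break
print(th,x); ctrl.move_pose(np.array([x,.02,.1]),quat(n,u))
im=cams.read_camera("side"); P=sensors.get_tcp_pos(); print(P,sensors.get_time_s())
for k in (-.017,.0205): print("tool",k,proj(s,P+k*u),"world",proj(s,P-.017*u+[0,0,k+.017]))
a,b=proj(s,P).astype(int); c=im[b-110:b+90,a-100:a+100]; print("origin",a-100,b-110)
cv2.imwrite("pics/c6.png",cv2.resize(c,(600,600)))
E
```

```text
0.5 0.53
[0.5307 0.0196 0.1003] 13.9167
tool -0.017 [268.6448 275.6165] world [268.6448 275.6165]
tool 0.0205 [258.2095 265.1032] world [266.9662 259.5299]
origin 163 160
```

View pics/c6.png

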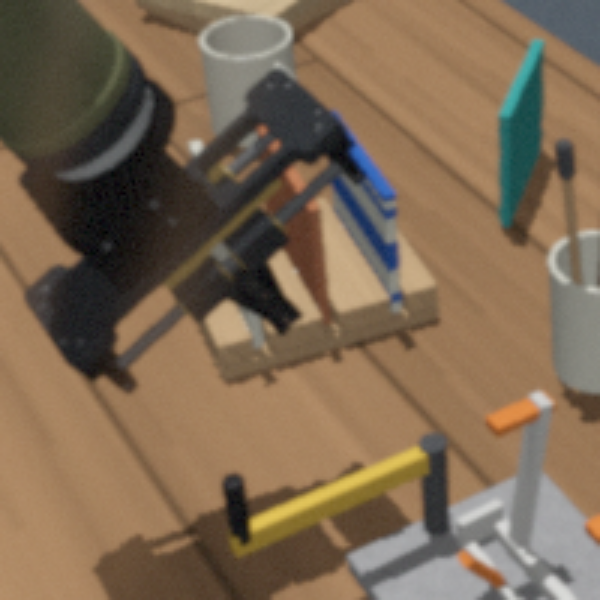

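In the tilted view the tip is at about (259,268). That matches an offset along the tool (258,265) and not along world z (267,260). So the fingertips are 20.5 mm behind the reported TCP, 37.5 mm off the description, and I'll correct for that.

```bash
sed -i 's/^L=0.082.*/L=0.0445 # foot->TCP (tips really 20.5 mm BEHIND the reported TCP)/' h.py; python3 - <<'E'
from h import *
q=yawq(-.155); n=np.array([np.cos(.155),-np.sin(.155),0]); p=np.array([.6495,.1637,0])+.0013*n
for k,v in dict(grasp=(p+[0,0,.0545],q),up=(p+[0,0,.24],q),mid=(np.array([.53,.0,.24]),yawq(-.09)),A=lean(.3,(-.035,.15)),B=lean(.5,(-.005,.016),.05),low=lean(.5,(-.005,.016)),m=lean(.2,(-.005,.016)),back=lean(-.14,(-.005,.015)),out=lean(-.14,(-.005,.015),.12)).items(): print(k,v[0],ctrl.ik(*v))
for qk in (1.57,.8,0):
    d=np.array([-np.sin(qk),-np.cos(qk),0]);v=np.array([np.cos(qk),-np.sin(qk),0])
    x=EO+RE@(np.array([-.024,.09,.0655])+.119*d-.0155*v); print(qk,x,ctrl.ik(x,quat(RE@-d,np.array([0,0,1.]))))
P=sensors.get_tcp_pos()
ctrl.move_linear(P+[0,0,.1],speed=.2); ctrl.move_gripper(.045)
ctrl.move_pose(p+[0,0,.15],q)
print(ctrl.move_linear(p+[0,0,.0545],speed=.1,force_limit=8))
ctrl.move_gripper(0,20); print("width",sensors.get_width(),sensors.get_tcp_pos(),sensors.get_time_s())
E
```

```text
grasp [0.6508 0.1635 0.0545] [-0.8715  0.5807  0.8045  1.583  -0.4438  1.1695 -0.1277]
up [0.6508 0.1635 0.24  ] [-0.8823  0.4437  0.8466  1.3596 -0.3287  1.482  -0.2112]
mid [0.53 0.   0.24] [-0.9044  0.0415  0.8887  1.7158 -0.0327  1.3997 -0.1006]
A [ 0.5277 -0.1771  0.1925] [-0.3745 -0.1539  0.6592  1.9822  0.0211  0.9909  0.252 ]
B [ 0.5255 -0.177   0.0989] [-0.4613 -0.2267  0.8008  2.2749  0.0079  0.5493  0.3285]
low [ 0.5495 -0.1778  0.0551] [-0.6614 -0.0625  1.0379  2.2734 -0.27    0.4424  0.5743]
m [ 0.562  -0.1782  0.0596] [ 0.0156  0.1669  0.3047  1.9654 -0.1423  0.829   0.3661]
back [ 0.577  -0.1786  0.0591] [ 0.0006  0.445   0.3049  1.6085 -0.0998  1.2441  0.2931]
out [ 0.5937 -0.1792  0.1779] [-0.1342  0.407   0.4928  1.4424 -0.1472  1.4728  0.3294]
1.57 [ 0.4362 -0.0687  0.0655] [-0.8659 -0.0513  0.958   2.1342  0.0488  1.0375  0.0357]
0.8 [ 0.4563 -0.1566  0.0655] [ 0.7016  0.1065 -0.4447  2.0038  0.053   1.0422  0.9714]
0 [ 0.5354 -0.2063  0.0655] [ 1.253   0.5463 -1.1758  1.7735  0.5418  1.1941  1.4574]Traceback (most recent call last):
  File "<stdin>", line 8, in <module>
workcell.IKError: the arm cannot follow that straight line within its joint ranges
```

```bash
python3 - <<'E'
from h import *
q=yawq(-.155); n=np.array([np.cos(.155),-np.sin(.155),0]); p=np.array([.6495,.1637,0])+.0013*n
ctrl.move_pose(np.array([.56,.03,.17]),q); ctrl.move_gripper(.045)
ctrl.move_pose(p+[0,0,.15],q)
print(ctrl.move_linear(p+[0,0,.0545],speed=.1,force_limit=8))
ctrl.move_gripper(0,20); print("width",sensors.get_width(),sensors.get_tcp_pos(),sensors.get_time_s(),sensors.get_qpos())
E
```

```text
False
width 0.007928277128125933 [0.6508 0.1635 0.0545] 18.125 [-0.8824  0.587   0.8215  1.5833 -0.4555  1.1727 -0.1196]
```

```bash
python3 - <<'E'
from h import *
P=sensors.get_tcp_pos()
ctrl.move_linear(P+[0,0,.03],speed=.06); ctrl.move_linear(P+[0,0,.165],speed=.15)
print("w",sensors.get_width(),sensors.get_ft_force())
ctrl.move_pose(np.array([.53,0,.22]),yawq(-.09))
ctrl.move_pose(*lean(.3,(-.035,.15)))
p,q=lean(.5,(-.005,.016),.06); ctrl.move_linear(p,speed=.08,frame=q)
P=sensors.get_tcp_pos(); print("w",sensors.get_width(),P,p,sensors.get_time_s(),sensors.get_qpos())
s=cams.camera_info("side"); im=cams.read_camera("side"); cv2.imwrite("pics/s7.png",im); cv2.imwrite("pics/t7.png",cams.read_camera("top"))
u=RE@np.array([-np.sin(.5),0,np.cos(.5)])
for a in (.06,-.06): print([proj(s,P-L*u+b*u+RE@[0,a,0]) for b in (0,.1)], [proj(cams.camera_info("top"),P-L*u+b*u+RE@[0,a,0]) for b in (0,.1)])
cv2.imwrite("pics/c7.png",cv2.resize(im[240:440,240:440],(600,600)))
E
```

```text
w 0.007912804434322919 [ 0.1051  0.084  -1.5899]
w 0.007723129382402425 [ 0.5215 -0.1768  0.1084] [ 0.5207 -0.1769  0.1077] 22.6167 [-0.536  -0.2874  0.8533  2.2743  0.1187  0.5795  0.2349]
[array([311.4575, 325.3768]), array([282.6568, 296.9184])] [array([384.0554, 304.4044]), array([389.7295, 330.1135])]
[array([351.7847, 374.2164]), array([323.7721, 347.4972])] [array([445.1915, 307.7716]), array([457.0728, 333.798 ])]
```

View pics/c7.png

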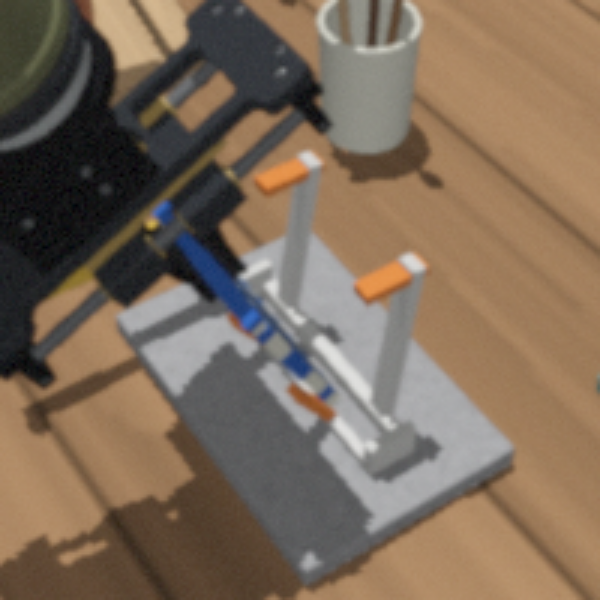

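The tile is held with its right lower corner at about (350,372) and upper corner at (323,347), within 1–3 px of prediction. It is lined up with the slot and in front of the claws. I'll check the easel pose against the claw tips, then insert along the tile axis.

```bash
python3 - <<'E'
from h import *
s=cams.camera_info("side")
for n,p in dict(clawL=[-.012,.046,.122],clawR=[-.012,-.046,.122],postLtop=[.026,.046,.125],postRtop=[.026,-.046,.125],baseBR=[.055,-.1,.014],baseFR=[-.08,-.1,.014],cheekR=[-.007,-.072,.034],cheekL=[-.007,.066,.034]).items(): 
    print(n,(proj(s,EO+RE@p)-240)*3)
u=RE@np.array([-np.sin(.5),0,np.cos(.5)])
p,q=lean(.5,(-.005,.016),.025); ctrl.move_linear(p,speed=.06,frame=q)
f0=sensors.get_ft_force()
p,q=lean(.5,(-.005,.016),-.006); hit=ctrl.move_linear(p,speed=.02,frame=q,force_limit=3)
P=sensors.get_tcp_pos(); ft=RE.T@(P-L*u-EO)
print(hit,"foot in easel",ft,RE.T@(sensors.get_ft_force()-f0),sensors.get_width(),sensors.get_time_s())
im=cams.read_camera("side"); cv2.imwrite("pics/c8.png",cv2.resize(im[240:440,240:440],(600,600)))
E
```

```text
clawL [258.5964 187.3482]
clawR [356.7273 295.6624]
postLtop [317.7693 157.4698]
postRtop [419.0016 261.1716]
baseBR [513.3294 450.1783]
baseFR [299.8488 572.7142]
cheekR [388.8034 441.239 ]
cheekL [249.5978 275.5141]
True foot in easel [-0.0052  0.0006  0.0156] [ 1.3401 -1.1563  1.8516] 0.008004105269870018 24.5833
```

View pics/c8.png

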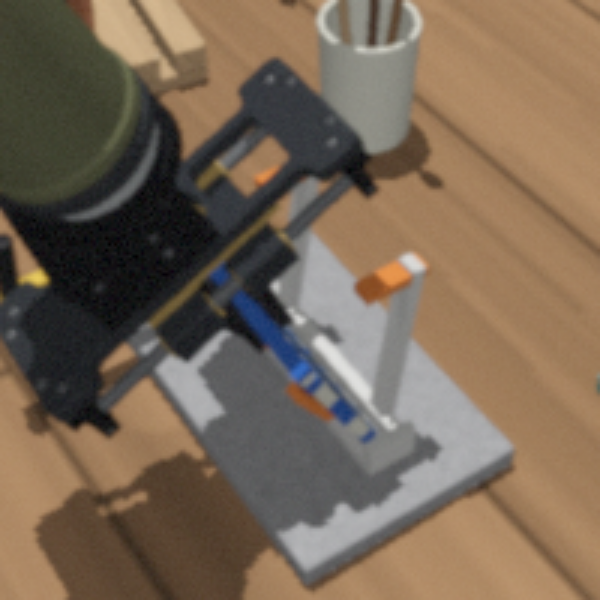

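The tile's lower edge is in the slot with contact at easel (-5.2, 0.6, 15.6) mm. It leans 0.5 rad forward, well short of the claws. Now I'll tip it up by turning about the foot.

```bash
python3 - <<'E'
from h import *
ctrl.hold(.4)
ths=np.r_[np.arange(.4,-.101,-.1)]
f0=sensors.get_ft_force()
for th in ths:
    x=-.0063+.0013*max(0,th)/.5
    p,q=lean(th,(x,.0144+.004*np.sin(abs(th))))
    hit=ctrl.move_linear(p,speed=.018,frame=q,force_limit=10)
    print(round(th,2),hit,RE.T@(sensors.get_ft_force()),sensors.get_tcp_pos()-p)
    if hit: break
else:
    for th in (-.12,-.14,-.155,-.17,-.18):
        p,q=lean(th,(-.0063,.0144+.004*np.sin(abs(th))))
        hit=ctrl.move_linear(p,speed=.01,frame=q,force_limit=2)
        print(round(th,3),hit,RE.T@(sensors.get_ft_force()),sensors.get_tcp_pos()-p)
        if hit: break
print(sensors.get_width(),sensors.get_time_s(),sensors.get_qpos())
E
```

```text
0.4 False [0.6676 1.07   0.8146] [-0.0007  0.0004 -0.0007]
0.3 False [ 0.8857 -0.085   0.6417] [-0.0009 -0.0006 -0.0007]
0.2 False [-0.3474  0.2178  0.3638] [-0.0012 -0.0006 -0.0006]
0.1 False [ 0.0158 -0.1433 -1.0991] [-0.0013 -0.0005 -0.0006]
0.0 False [ 0.2304  0.2071 -1.4835] [-0.0014 -0.0006 -0.0005]
-0.1 False [-0.509  -0.7569 -2.1275] [-0.0011 -0.0006 -0.0003]
-0.12 False [-0.2061 -0.3528 -1.8027] [-0.0006 -0.0002  0.0001]
-0.14 False [-0.6034 -0.6    -2.1267] [-0.  0. -0.]
-0.155 False [ 0.5464 -0.5159 -0.767 ] [ 0.0001  0.     -0.0001]
-0.17 False [-1.7151 -0.1135 -1.1811] [-0.0002 -0.     -0.0001]
-0.18 False [-3.1866  0.4411  0.2591] [-0.0009 -0.0001 -0.0001]
0.007929766888497851 28.7167 [-0.4557  0.6614  0.9787  1.5855 -0.4714  1.3602  0.574 ]
```

```bash
python3 - <<'E'
from h import *
ctrl.move_gripper(.03); ctrl.hold(.2)
p,q=lean(-.175,(-.0063,.015),.05); ctrl.move_linear(p,speed=.06,frame=q)
print(sensors.get_ft_force())
p,q=lean(-.175,(-.0063,.015),.11); ctrl.move_linear(p,speed=.12,frame=q); ctrl.move_gripper(0)
im=cams.read_camera("side"); tp=cams.read_camera("top"); print(sensors.get_time_s())
cv2.imwrite("pics/c9.png",np.hstack([cv2.resize(im[240:440,240:440],(400,400)),cv2.resize(tp[240:380,340:480],(400,400))]))
E
```

```text
[ 0.0604  0.9955 -0.1494]
32.1667
```

View pics/c9.png

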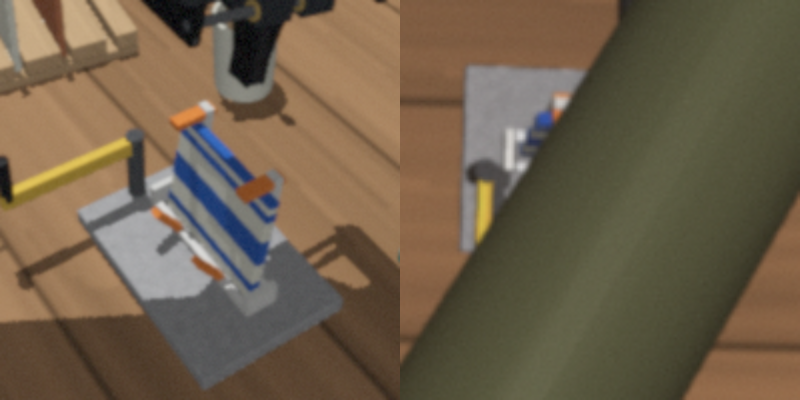

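The tile stands in the slot under both claws and leans back on the posts (side crop about (225,205)), with the gripper clear and the keeper still open. Next is the keeper.

```bash
python3 - <<'E'
from h import *
def push(qk,back=0,z=.0625,r=.119):
    d=np.array([-np.sin(qk),-np.cos(qk),0]);v=np.array([np.cos(qk),-np.sin(qk),0])
    return EO+RE@(np.array([-.024,.09,z])+r*d-(.0155+back)*v), quat(RE@-d,np.array([0,0,1.]))
ctrl.move_pose(np.array([.57,-.13,.22]),yawq(EY))
ctrl.move_pose(*push(1.57,.03,.17))
p,q=push(1.57,.03); print(ctrl.move_linear(p,speed=.12,frame=q,force_limit=6))
p,q=push(1.57,.003); print(ctrl.move_linear(p,speed=.06,frame=q,force_limit=6),sensors.get_time_s(),sensors.get_qpos())
for qk in np.arange(1.45,.09,-.12):
    p,q=push(qk); hit=ctrl.move_linear(p,speed=.07,frame=q,force_limit=10)
    if hit: print("hit",qk); break
else:
    for qk in (.04,0,-.03,-.06):
        p,q=push(qk); hit=ctrl.move_linear(p,speed=.02,frame=q,force_limit=4)
        e=RE.T@(sensors.get_tcp_pos()-EO); print(qk,hit,e,RE.T@sensors.get_ft_force())
        if hit: break
print(sensors.get_time_s(),sensors.get_qpos())
E
```

```text
False
False 34.9833 [-0.6668 -0.0293  0.7573  2.1338  0.0231  1.0293  0.0467]
0.04 False [-0.0442 -0.0284  0.0625] [0.9098 0.9391 1.0663]
0 False [-0.0393 -0.0291  0.0625] [-0.2307  0.0752  0.1618]
-0.03 True [-0.0386 -0.0292  0.0617] [-0.6233  0.4621  0.1748]
40.625 [-0.2926  0.3315  0.725   1.8238 -0.2461  1.0821  2.0841]
```

```bash
python3 - <<'E'
from h import *
P=sensors.get_tcp_pos()
print(ctrl.move_linear(P+RE@[.004,0,0],speed=.02,force_limit=8),RE.T@(sensors.get_tcp_pos()-EO),RE.T@sensors.get_ft_force())
P=sensors.get_tcp_pos(); ctrl.move_linear(P+RE@[-.035,0,0],speed=.08)
P=sensors.get_tcp_pos(); ctrl.move_linear(P+[0,0,.14],speed=.15)
ctrl.move_j(np.array([-1.29,0.321,-0.07,1.45,0.023,1.371,-0.057])); ctrl.hold(.3)
im=cams.read_camera("side"); tp=cams.read_camera("top"); print(sensors.get_time_s()); cv2.imwrite("pics/sf.png",im); cv2.imwrite("pics/tf.png",tp)
t=cams.camera_info("top"); s=cams.camera_info("side")
for qk in (0,.1): 
    d=np.array([-np.sin(qk),-np.cos(qk),0]); pt=EO+RE@(np.array([-.024,.09,.117])+.119*d); print(qk,"pin top",proj(t,pt),proj(s,pt))
cv2.imwrite("pics/c10.png",np.hstack([cv2.resize(im[240:440,240:440],(400,400)),cv2.resize(tp[240:380,340:480],(400,400))]))
a=cv2.imread("pics/top0.png").astype(int); df=(np.abs(a-tp).max(2)>45).astype(np.uint8)
print([(st.tolist()) for c,st,l in blobs(df,12)])
E
```

```text
True [-0.0388 -0.0291  0.0608] [ 0.2999  0.9025 -0.3106]
46.05
0 pin top [435.2235 301.4645] [345.7568 336.928 ]
0.1 pin top [434.7584 307.8378] [338.8886 339.871 ]
[[208, 237, 70, 23, 627], [281, 258, 7, 3, 15], [387, 279, 6, 5, 19], [374, 280, 68, 29, 997], [450, 283, 2, 9, 13], [382, 285, 16, 10, 77], [365, 303, 11, 57, 347], [372, 329, 4, 28, 101], [365, 361, 15, 6, 58]]
```

View pics/c10.png

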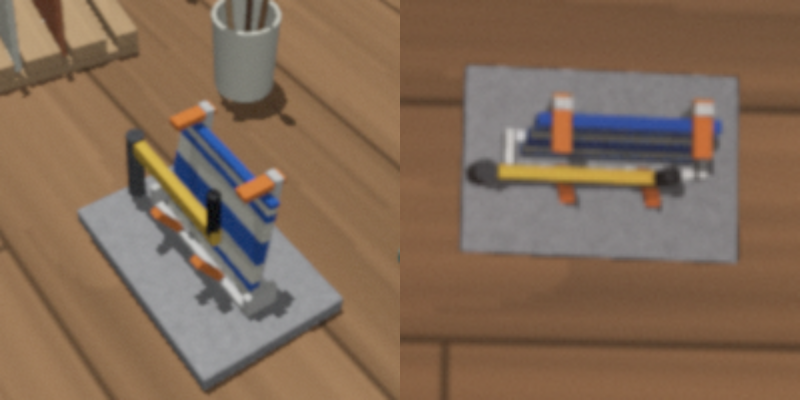

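The pin top is at (435,302) in the top view and (346,337) in the side view, both matching a shut keeper (435.2,301.5 and 345.8,336.9). The tile is behind it on both posts, and the before/after picture difference shows changes only at the tile's old slot and the easel.

```bash
python3 -c "
from workcell import workorder,sensors
print(sensors.get_time_s(),workorder.hand_in())"
```

```text
the job is handed in; nothing more can be done
46.05 None
```

The job is done and was handed in at 46 s of the 72 s allowed. I set the blue-banded tile's lower edge in the slot leaning 0.5 rad forward. Then I tipped it up under the claws until it touched the posts at about 0.17–0.18 rad past upright and released it. Last, I pushed the keeper by its pin to the hard stop and backed the arm away.

**Final checks:** In both camera views the keeper's pin is within about 1 px of the shut position. The tile stands under both claws, resting on the posts. Comparing the top view before and after, only the tile's old place and the easel changed; the other tiles, the jar and the mug had not moved.

**What disagreed:**
- **Fingertip position:** My first grasp closed on air. The fingertips are about 20.5 mm behind the reported TCP, not 17 mm ahead of it as described. I confirmed this with a light touch on the free table (about 7.5 N) and a tilted side view, then corrected for it.
- **Lean angle:** The tile ended slightly further back than the posts' 0.14 rad, probably because its foot sits a few mm in front of the back wall.

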